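Find the loose terminal bolt and hold its cap open

ROBOT

A 6-joint arm with a two-finger parallel gripper is mounted at the origin on the work surface. World frame = base frame: x ahead of the robot, y to its left, z up, the work surface at z = 0. Lengths are in m, angles in degrees, forces in N, time in s.
With the tool pointing down it reaches from about 0.3 to 0.75 m from the base axis. Payload 8.5 kg.
Tool frame: the origin (TCP) lies on the centre line of the jaws, within the pads' length; the fingertips stand 8 mm ahead of it and the grasp point (between the pads) lies 11 mm behind it (tcp_to_tips is the distance from the TCP to the fingertips, in m); z points along the fingers, y is the direction in which the jaws open and shut (so a half turn about z gives the same grasp; the last joint's range is limited). The gripper opens to 85 mm and grips with 20 to 120 N. Pads are 22 mm wide; open, the fingers measure 114 mm over their backs; the gripper's body (76 mm by 85 mm) begins 54 mm behind the grasp point. The pads swing forward as they close: fully open they stand 13 mm farther back than shut.
Start: joints at [-12.336, 21.807, 74.336, -0, 83.858, -12.336], TCP at [0.55, 0, 0.239] pointing down, gripper open.
Joint ranges: [-178.18, 178.18], [-50.72, 133.34], [12.68, 142.11], [-81.47, 261.47], [9.98, 163.14], [-165.26, 165.26]. Speed limits (degrees/s): [136.94, 136.94, 180, 180, 180, 180].

INTERFACE

Orientations are given as a 3x3 rotation matrix whose columns are the frame's x, y, z axes.
In Python, from rig import * gives the robot as it stands.
- The arm moves only by the shell command python3 -m crank 'ROWS'. ROWS is JSON, a list that holds one entry, the list of rows, each a list of 7 numbers: the shift along the world's x, y, z scaled (see below), then the turn, a rotation vector about the world's x, y, z scaled (see below), then the closure in counts, from 0 (fully open) to 255 (shut). In form: [[[dx, dy, dz, ax, ay, az, jaw], ...]]. A call has 1 to 20 rows; each row is the pose to reach, as a shift and turn from the pose commanded when the call began; what a row does not reach only later rows make up. The controller multiplies each number of a shift by 0.25 m and each number of a turn by pi/4 rad. A row lasts 1/12 s, in which the tool goes at most 41.7 mm and 7.16 degrees, less where a joint would pass 70% of its speed; a pose out of reach is approached as far as the arm can. A call with a number of a shift or a turn outside -1 to 1 is refused whole. A call with a gripper value outside its range is refused whole. The fingers move at their own pace and stop on an object; the grip force is fixed at half the most. Time passes only in rows, so rows that repeat a pose let the fingers close. It gives the time, the measured TCP pose, the force and the opening at its end, in the units of the state.
- state(): the state, without advancing time (a new reading comes with each control period).
- camera(name): name is "scene" or "side" or "wrist"; returns a dict with "color" (480x640x3 uint8, red, green, blue), "camera_matrix" (3x3 intrinsics, pixels), "k1" (the pictures are not rectified: a ray, as slopes to the right and down, at radius r is drawn at 1 + k1 r^2 times it, then the intrinsics apply), "T" (4x4, takes a point from camera to world coordinates); the wrist camera has in their place "mount" (4x4, takes a point from camera to tool coordinates, whose origin is the TCP and whose axes are the flange's). Camera axes: x right, y up, looking along -z (the intrinsics and any distortion apply to the point x, -y, -z); pixel columns grow to the right and rows downward; lengths in m; the calibration is good to about 2 mm. A picture is of the moment at which its call begins: read the wrist's pose just before it. There is no depth.
- finish_job(): hands the job in, once; it reports no verdict.
The state is a dict: "time": time; "q": joint angles; "joint_vel": joint speeds; "joint_efforts": joint torques, N m; "ee_pos": TCP position; "orientation": TCP orientation; "wrist_force": force on the tool from outside, world axes, zero at the start; "ft_torque": the same for the moment, N m; "opening": finger opening in m.
Only numpy, scipy, OpenCV 4.12 (cv2) and the standard library are available. Lean on these libraries where they do the work, as an engineer would, in place of code of your own. Each camera call takes 0.05 s, during which the arm holds its last target.

TASK

One of the three bolts on the grey terminal box is loose: with the fingertips tap firmly down on each bolt head in turn, left (the end with the red band), middle, right, and note which one sinks and stays down. Then lift the green cap of that bolt by its yellow tab to about 45 degrees and finish while still holding it open, keeping the other two caps shut and leaving the reel, meter and cup where they are.

Things in the scene. Friction and masses are not known exactly. Their poses are not given: they have to be found in the camera images.
- housing: Fixed grey sheet-metal terminal box, 98 (x) by 270 (y) by 60 mm high, red band on its left (+y) end. Origin: centre of its underside. Its x axis points away from the robot, its y axis along the row of three stations to the robot's left, turned at most 0.4 rad. Stations left, middle and right lie at y = +85, 0 and -85 mm in this frame.
- head_left (a point): Steel hex bolt head of the left station, 23 mm across its corners, 12 mm high, axis vertical. This point: centre of its top face, 80 mm above the table before it sinks and 5 mm nearer the robot than the housing's centre line; the top stands 14.5 mm above the closed green cap, through a 32 by 32 mm window in it. All three look alike; only one is loose.
- bolt_left (a joint): How far the left bolt has sunk (m): 0 at the start. The loose bolt slides down under about 3 N (press with 6 to 10 N to be sure), by 0.007 at most to a stop, and stays where it was pushed. A tight bolt gives less than 0.002.
- cap_left (a joint): Opening angle of the left green hinged cap, 86 mm (x) by 60 mm (y), 4 mm thick (rad): 0 shut (flat), grows as its front edge (towards the robot) rises, stop at 1.2. A weak spring and its weight close it when let go (under 2 N at the tab).
- tab_left (a point): Yellow lift tab of the left cap: end block 18 (x, outwards) by 14 (y, along the hinge) by 12 mm, with a 4 mm thick tongue to the cap. This point: centre of the block, 63.5 mm above the table when shut, 26 mm in front of the face of the housing, with free space below. Its axes are the housing's when shut and turn with the cap about the hinge. Can be pinched from above by its two sides, along y, and so turns between the fingers as the cap swings.
- cap_left_hinge (a point): Middle of the hinge line of the left cap, 63.5 mm above the table, 118 mm straight behind (+x of the housing) the tab's point when shut; the hinge line runs along the housing's y.
- head_middle (a point): Steel hex bolt head of the middle station, 23 mm across its corners, 12 mm high, axis vertical. This point: centre of its top face, 80 mm above the table before it sinks and 5 mm nearer the robot than the housing's centre line; the top stands 14.5 mm above the closed green cap, through a 32 by 32 mm window in it. All three look alike; only one is loose.
- bolt_middle (a joint): How far the middle bolt has sunk (m): 0 at the start. The loose bolt slides down under about 3 N (press with 6 to 10 N to be sure), by 0.007 at most to a stop, and stays where it was pushed. A tight bolt gives less than 0.002.
- cap_middle (a joint): Opening angle of the middle green hinged cap, 86 mm (x) by 60 mm (y), 4 mm thick (rad): 0 shut (flat), grows as its front edge (towards the robot) rises, stop at 1.2. A weak spring and its weight close it when let go (under 2 N at the tab).
- tab_middle (a point): Yellow lift tab of the middle cap: end block 18 (x, outwards) by 14 (y, along the hinge) by 12 mm, with a 4 mm thick tongue to the cap. This point: centre of the block, 63.5 mm above the table when shut, 26 mm in front of the face of the housing, with free space below. Its axes are the housing's when shut and turn with the cap about the hinge. Can be pinched from above by its two sides, along y, and so turns between the fingers as the cap swings.
- cap_middle_hinge (a point): Middle of the hinge line of the middle cap, 63.5 mm above the table, 118 mm straight behind (+x of the housing) the tab's point when shut; the hinge line runs along the housing's y.
- head_right (a point): Steel hex bolt head of the right station, 23 mm across its corners, 12 mm high, axis vertical. This point: centre of its top face, 80 mm above the table before it sinks and 5 mm nearer the robot than the housing's centre line; the top stands 14.5 mm above the closed green cap, through a 32 by 32 mm window in it. All three look alike; only one is loose.
- bolt_right (a joint): How far the right bolt has sunk (m): 0 at the start. The loose bolt slides down under about 3 N (press with 6 to 10 N to be sure), by 0.007 at most to a stop, and stays where it was pushed. A tight bolt gives less than 0.002.
- cap_right (a joint): Opening angle of the right green hinged cap, 86 mm (x) by 60 mm (y), 4 mm thick (rad): 0 shut (flat), grows as its front edge (towards the robot) rises, stop at 1.2. A weak spring and its weight close it when let go (under 2 N at the tab).
- tab_right (a point): Yellow lift tab of the right cap: end block 18 (x, outwards) by 14 (y, along the hinge) by 12 mm, with a 4 mm thick tongue to the cap. This point: centre of the block, 63.5 mm above the table when shut, 26 mm in front of the face of the housing, with free space below. Its axes are the housing's when shut and turn with the cap about the hinge. Can be pinched from above by its two sides, along y, and so turns between the fingers as the cap swings.
- cap_right_hinge (a point): Middle of the hinge line of the right cap, 63.5 mm above the table, 118 mm straight behind (+x of the housing) the tab's point when shut; the hinge line runs along the housing's y.
- spool: Bystander: blue reel of solder wire standing on end, 56 mm across, 38 mm high. Origin: centre of its underside.
- meter: Bystander: yellow handheld meter lying flat, 75 by 140 by 38 mm, behind the box. Origin: centre of its underside.
- cup: Bystander: white open cup, 60 mm across, 50 mm high. Origin: centre of its underside.

How it is judged:
By the outcome, as a careful person would: the job done as asked, in the order asked, and still so for the second after the job is handed in, while the arm keeps its last pose, push and grip.
It also fails if it takes over 51 s, if anything falls off the work surface, if the arm or the gripper's body presses on something with over 40 N, if the wrist force passes 120 N, or if a joint passes its speed limit or range.

## Working session

There is one attempt and no reset: what is moved stays moved. The work goes in short steps, Python scripts to look and compute and a shell command to move; the robot and the scene stay as the last step left them, time stands still between calls to the robot, and variables do not carry over. Pictures are saved under pics/ and viewed, and the job is handed in when it is done.

```bash
ls; mkdir -p pics; python3 - <<'E'
from rig import *
import cv2
s=state();print(s)
for n in("scene","side","wrist"):
    c=camera(n);cv2.imwrite(f"pics/{n}0.png",c["color"][:,:,::-1]);print(n,c["camera_matrix"],c["k1"],c.get("T",c.get("mount")))
E
```

```text
pics
{'time': 0.0, 'q': array([-1.23342975e+01,  2.18412363e+01,  7.43847202e+01, -2.36260415e-04,
        8.38592958e+01, -1.23344791e+01]), 'joint_vel': array([-0.08902576, -0.05983212, -0.0991324 , -0.12681808,  0.06823465,
       -0.009041  ]), 'joint_efforts': array([-1.00240642e-03, -4.48466885e+01, -2.31285810e+01, -2.87182611e-04,
        4.73836102e-03,  1.77242771e-05]), 'ee_pos': array([5.49714164e-01, 7.33631405e-05, 2.38709669e-01]), 'orientation': array([[-3.38627839e-06,  9.99998942e-01, -1.45446329e-03],
       [ 9.99999951e-01,  3.84275063e-06,  3.13839708e-04],
       [ 3.13844966e-04, -1.45446216e-03, -9.99998893e-01]]), 'wrist_force': array([-0.17214551,  0.8257603 ,  0.90690353]), 'ft_torque': array([-0.01269333,  0.02685137, -0.02906538]), 'opening': 0.08541224805326973}
scene [[576.20593547   0.         319.64367175]
 [  0.         576.20593547 250.05450368]
 [  0.           0.           1.        ]] -0.07839719324235335 [[ 0.5230176  -0.64101014  0.56174602  1.20372069]
 [ 0.8521573   0.40622407 -0.32986351 -0.29329493]
 [-0.0167489   0.65122039  0.75870381  0.85237398]
 [ 0.          0.          0.          1.        ]]
side [[505.36090108   0.         317.03935905]
 [  0.         505.36090108 238.05718739]
 [  0.           0.           1.        ]] -0.02625066962939329 [[ 0.99461686  0.08139949 -0.06412045  0.53759943]
 [-0.10193897  0.65759738 -0.74644098 -0.71236605]
 [-0.01859447  0.74895915  0.66235522  0.7636879 ]
 [ 0.          0.          0.          1.        ]]
wrist [[347.94707667   0.         324.53117292]
 [  0.         347.94707667 240.40772259]
 [  0.           0.           1.        ]] -0.046166302241518714 [[-6.65332188e-04  9.58761070e-01  2.84212540e-01  7.38322108e-02]
 [ 9.99999509e-01  8.46738801e-04 -5.15418277e-04  2.89744460e-04]
 [-7.34816764e-04  2.84212057e-01 -9.58761162e-01 -1.35351724e-01]
 [ 0.00000000e+00  0.00000000e+00  0.00000000e+00  1.00000000e+00]]
```

View pics/scene0.png

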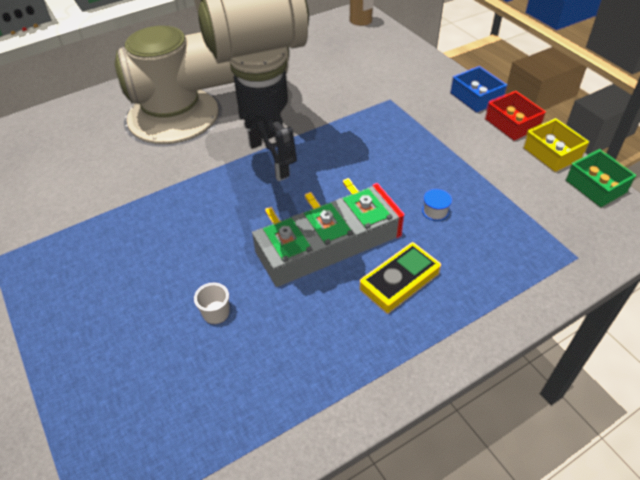

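View pics/side0.png

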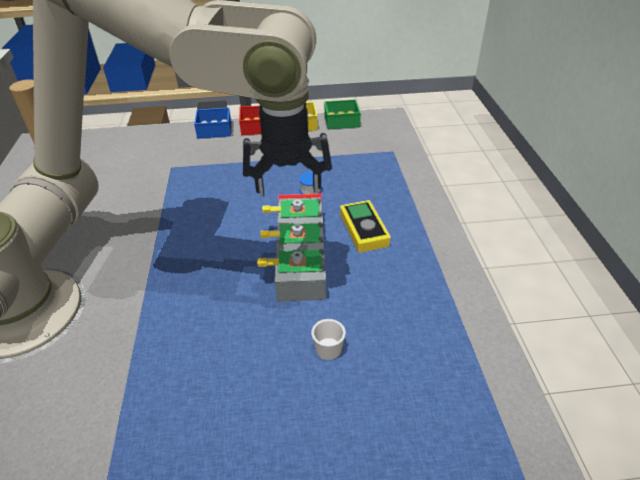

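View pics/wrist0.png

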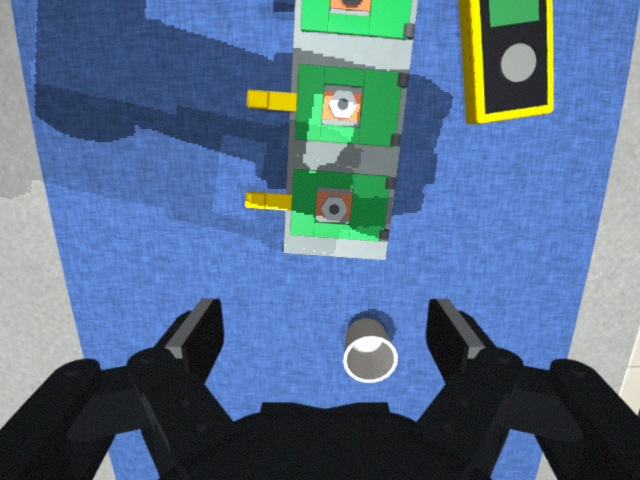

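```bash
python3 - <<'E'
import cv2
for n,(x,y,w,h),f in(("scene",(245,170,170,120),4.6),("side",(250,185,90,120),5),("wrist",(230,0,200,270),2.2)):
    im=cv2.imread(f"pics/{n}0.png")[y:y+h,x:x+w]
    im=cv2.resize(im,None,fx=f,fy=f,interpolation=cv2.INTER_CUBIC)
    for k in range(0,w,20): cv2.putText(im,str(x+k),(int(k*f),10),0,.35,(255,255,255));cv2.line(im,(int(k*f),0),(int(k*f),im.shape[0]),(255,255,255),1) if 0 else cv2.line(im,(int(k*f),12),(int(k*f),18),(255,255,255),1)
    for k in range(0,h,20): cv2.putText(im,str(y+k),(0,int(k*f)+4),0,.35,(255,255,255));cv2.line(im,(24,int(k*f)),(30,int(k*f)),(255,255,255),1)
    cv2.imwrite(f"pics/{n}0c.png",im);print(im.shape)
E
```

```text
(552, 782, 3)
(600, 450, 3)
(594, 440, 3)
```

View pics/scene0c.png

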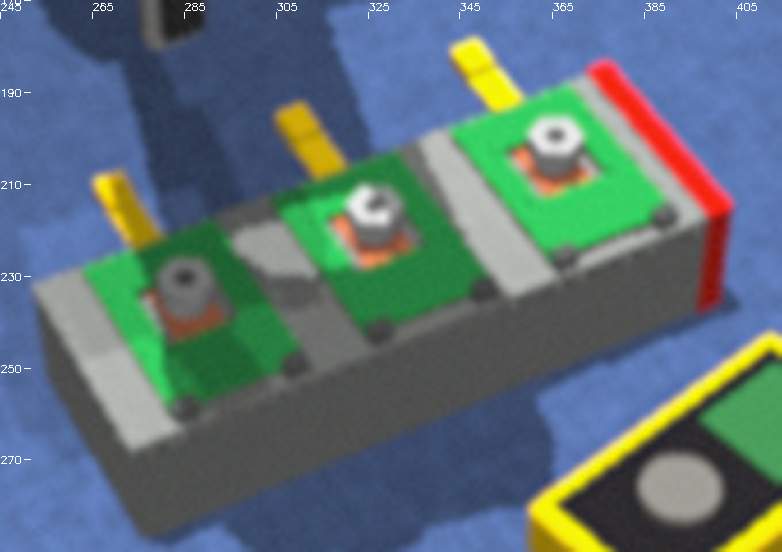

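View pics/side0c.png

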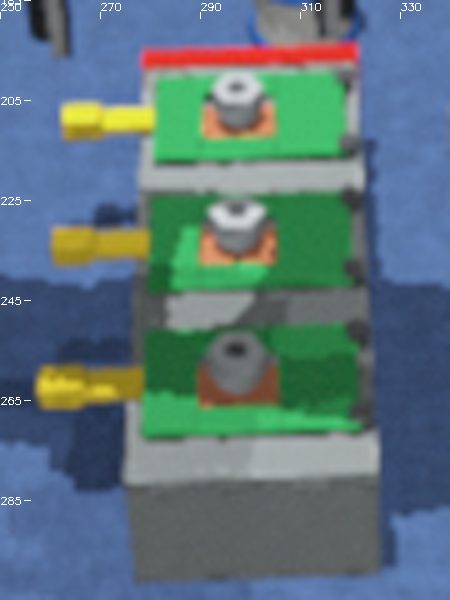

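View pics/wrist0c.png

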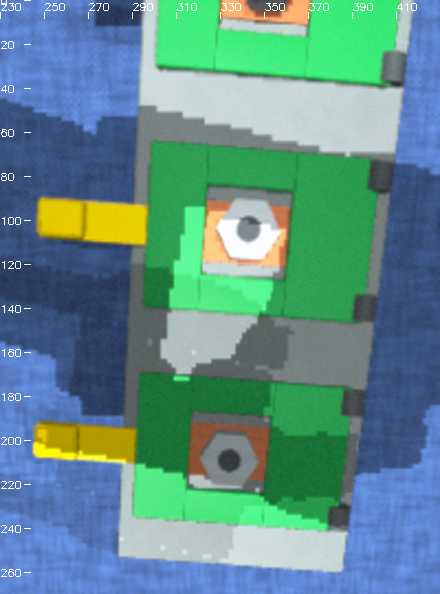

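```bash
cat > h.py <<'E'
from rig import *
import numpy as np,cv2
from scipy.optimize import least_squares
def rays(c,uv,s=None):
    K=c["camera_matrix"];uv=np.atleast_2d(np.array(uv,float))
    d=cv2.undistortPoints(uv[:,None],K,np.array([c["k1"],0,0,0]))[:,0]
    d=np.c_[d[:,0],-d[:,1],-np.ones(len(d))]
    if "T" in c: T=c["T"]
    else:
        B=np.eye(4);B[:3,:3]=s["orientation"];B[:3,3]=s["ee_pos"];T=B@c["mount"]
    d=d@T[:3,:3].T
    return T[:3,3],d/np.linalg.norm(d,axis=1)[:,None]
def tri(rs):
    A=0;b=0
    for o,d in rs:
        P=np.eye(3)-np.outer(d,d);A=A+P;b=b+P@o
    x=np.linalg.solve(A,b)
    return x,[np.linalg.norm((np.eye(3)-np.outer(d,d))@(x-o))*1e3 for o,d in rs]
def atz(o,d,z): return o+d*(z-o[2])/d[2]
E
python3 - <<'E'
from h import *
s=state();C={n:camera(n) for n in("scene","side","wrist")}
pts={"L":dict(scene=(365.7,199.8),side=(297.4,202.4)),"M":dict(scene=(326.3,214.1),side=(297.4,227),wrist=(342.7,103.6)),"R":dict(scene=(285.2,230.4),side=(297.4,255),wrist=(334.1,209.1))}
X={}
for k,v in pts.items():
    rs=[(lambda o,d:(o,d[0]))(*rays(C[n],p,s)) for n,p in v.items()]
    X[k],r=tri(rs);print(k,X[k].round(4),np.round(r,1),[atz(o,d,.08).round(4) for o,d in rs])
d=X["L"]-X["R"];print(np.linalg.norm(d),np.degrees(np.arctan2(-d[0],d[1])))
E
```

```text
L [0.5724 0.1819 0.081 ] [0.4 0.4] [array([0.5712, 0.1829, 0.08  ]), array([0.5726, 0.1825, 0.08  ])]
M [0.565  0.0991 0.0804] [1.3 1.8 1.1] [array([0.5631, 0.0993, 0.08  ]), array([0.5665, 0.098 , 0.08  ]), array([0.5646, 0.1001, 0.08  ])]
R [0.5589 0.0141 0.0796] [0.9 1.5 0.8] [array([0.558 , 0.0142, 0.08  ]), array([0.5602, 0.0127, 0.08  ]), array([0.5583, 0.0147, 0.08  ])]
0.16829814606683008 -4.601924905575936
```

```bash
ls -la; python3 -m crank '[[[-0.04,0.06,0,0,0,0.155,255],[-0.08,0.12,0,0,0,0.31,255],[-0.12,0.18,0,0,0,0.465,255],[-0.16,0.24,0,0,0,0.62,255],[-0.2,0.3,0,0,0,0.775,255],[-0.24,0.36,0,0,0,0.93,255],[-0.28,0.4,0,0,0,1,255]]]' && python3 -m crank '[[[0,0,0,0,0,0.155,255],[0,0,0,0,0,0.31,255],[0,0,0,0,0,0.465,255],[0,0,0,0,0,0.62,255],[0,0,0,0,0,0.775,255],[0,0,0,0,0,0.898,255],[0,0,0,0,0,0.898,255],[0,0,0,0,0,0.898,255],[0,0,0,0,0,0.898,255]]]'
python3 - <<'E'
from h import *
s=state();c=camera("wrist");cv2.imwrite("pics/w1.png",c["color"][:,:,::-1]);print(s)
E
```

```text
total 16
drwxr-xr-x  3 agent agent 4096 Dec  6 22:36 .
drwxr-xr-x 23 root  root  4096 Dec  6 22:35 ..
-rw-r--r--  1 agent agent  714 Dec  6 22:36 h.py
drwxr-xr-x  2 agent agent 4096 Dec  6 22:36 pics
time: 0.88
ee_pos: [0.4793, 0.1011, 0.2393]
orientation: [[-0.712, 0.702, -0.0], [0.702, 0.712, 0.0], [0.0, 0.0, -1.0]]
wrist_force: [0.4, -0.3, -0.2]
opening: 0.0007
time: 1.63
ee_pos: [0.48, 0.1, 0.2393]
orientation: [[-0.997, 0.083, -0.0], [0.083, 0.997, -0.0], [0.0, -0.0, -1.0]]
wrist_force: [-1.2, -0.3, 1.4]
opening: 0.0002
{'time': 1.6333, 'q': array([-2.09592557e+00,  1.58082126e+01,  8.34438117e+01, -1.55969286e-03,
        8.07495813e+01, -8.73408902e+01]), 'joint_vel': array([-0.00643766,  0.02172139,  0.03452205, -0.06946389, -0.00604347,
       -0.52937765]), 'joint_efforts': array([ 5.50319659e-03, -3.84990299e+01, -2.25888330e+01, -2.72801890e-04,
        5.45943531e-04, -1.79706956e-02]), 'ee_pos': array([0.47996367, 0.10000666, 0.23932555]), 'orientation': array([[-9.96558583e-01,  8.28914280e-02, -2.89861622e-05],
       [ 8.28914287e-02,  9.96558584e-01, -2.58249382e-05],
       [ 2.67457427e-05, -2.81387682e-05, -9.99999999e-01]]), 'wrist_force': array([-1.23989727, -0.31266994,  1.42576638]), 'ft_torque': array([-0.05267317, -0.06403654, -0.04595222]), 'opening': 0.00020812574571498345}
```

View pics/w1.png

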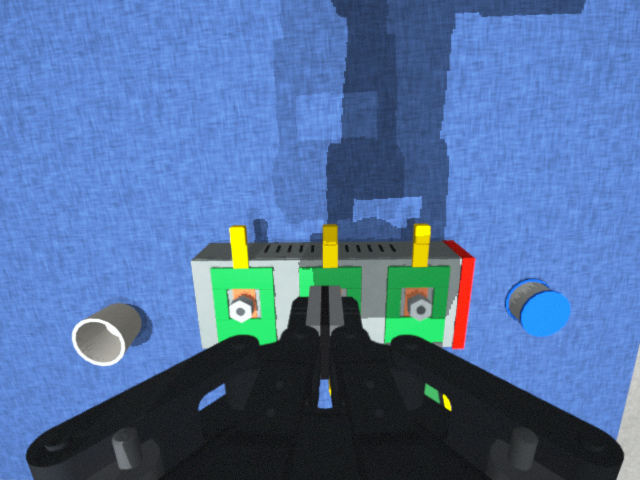

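```bash
python3 - <<'E'
import cv2
n,(x,y,w,h),f=("w1",(190,220,290,135),2.7)
im=cv2.imread(f"pics/{n}.png")[y:y+h,x:x+w]
im=cv2.resize(im,None,fx=f,fy=f,interpolation=cv2.INTER_CUBIC)
cv2.imwrite(f"pics/{n}c.png",im);print(im.shape)
E
```

```text
(364, 783, 3)
```

View pics/w1c.png

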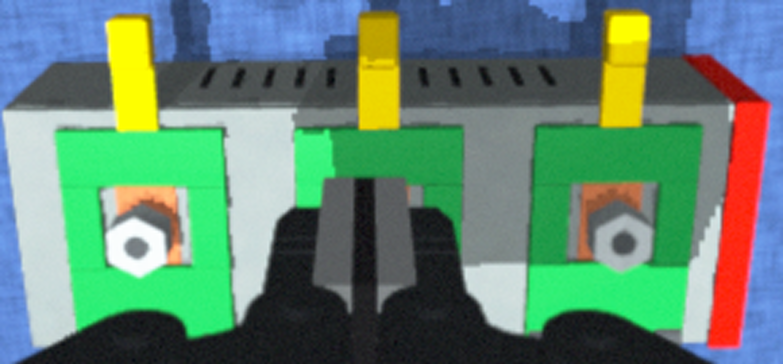

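```bash
python3 - <<'E'
from h import *
s=state();c=camera("wrist")
for n,p,z in(("headL",(421.1,310),.08),("headR",(240.7,311.1),.08),("tabL back",(422.2,244.1),.0695),("tabM back",(330.4,244.4),.0695),("capfront midM",(331,267.3),.0655)):
    o,d=rays(c,p,s);print(n,atz(o,d[0],z).round(4))
o,d=rays(c,[(421.1,310),(240.7,311.1)],s)
S=camera("scene");D=camera("side")
for i,(a,b) in enumerate((((365.7,199.8),(297.4,202.4)),((285.2,230.4),(297.4,255)))):
    f=lambda c,p:(lambda o,d:(o,d[0]))(*rays(c,p))
    print(tri([(o,d[i]),f(S,a),f(D,b)]))
E
```

```text
headL [0.5714 0.1854 0.08  ]
headR [0.5583 0.0155 0.08  ]
tabL back [0.5096 0.1893 0.0695]
tabM back [0.5028 0.105  0.0695]
capfront midM [0.5268 0.1038 0.0655]
(array([0.57167665, 0.1841906 , 0.07937415]), [np.float64(1.3829862878684516), np.float64(1.3456515490388592), np.float64(1.1529785151211414)])
(array([0.55904684, 0.01444164, 0.07926271]), [np.float64(0.828824585530715), np.float64(1.3261660947221758), np.float64(1.3768269516901737)])
```

```bash
python3 -m crank '[[[0.12,0.11,-0.05,0,0,0,255],[0.24,0.22,-0.15,0,0,0,255],[0.366,0.339,-0.25,0,0,0,255],[0.366,0.339,-0.4,0,0,0,255],[0.366,0.339,-0.5,0,0,0,255],[0.366,0.339,-0.56,0,0,0,255],[0.366,0.339,-0.56,0,0,0,255],[0.366,0.339,-0.56,0,0,0,255],[0.366,0.339,-0.56,0,0,0,255],[0.366,0.339,-0.56,0,0,0,255],[0.366,0.339,-0.56,0,0,0,255]]]'
python3 - <<'E'
from h import *
s=state();c=camera("wrist");cv2.imwrite("pics/w2.png",cv2.resize(c["color"][200:400,220:440,::-1],None,fx=3,fy=3));print(s["ee_pos"],s["wrist_force"])
c=camera("side");cv2.imwrite("pics/s2.png",cv2.resize(c["color"][140:290,230:380,::-1],None,fx=4,fy=4))
E
```

```text
time: 2.75
ee_pos: [0.572, 0.1847, 0.1009]
orientation: [[-0.997, 0.08, 0.003], [0.08, 0.997, 0.0], [-0.003, 0.001, -1.0]]
wrist_force: [0.4, 0.8, -0.3]
opening: 0.0001
[0.57202492 0.18469985 0.10087573] [ 0.35079773  0.80563957 -0.31294674]
```

View pics/w2.png

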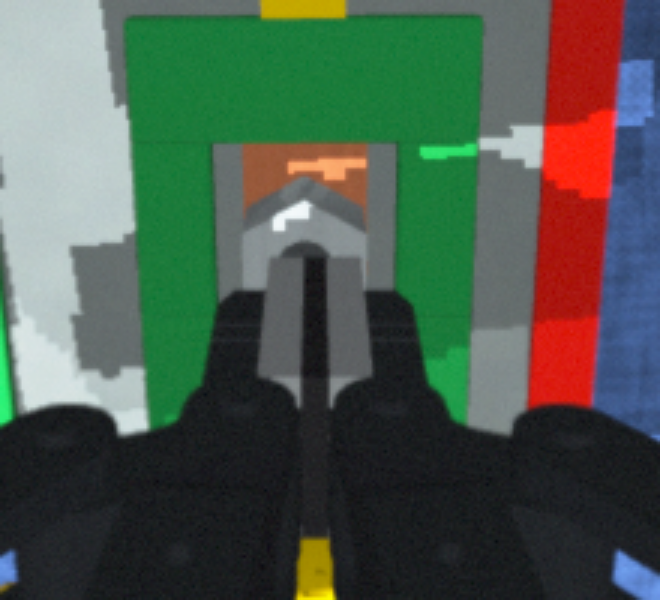

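View pics/s2.png

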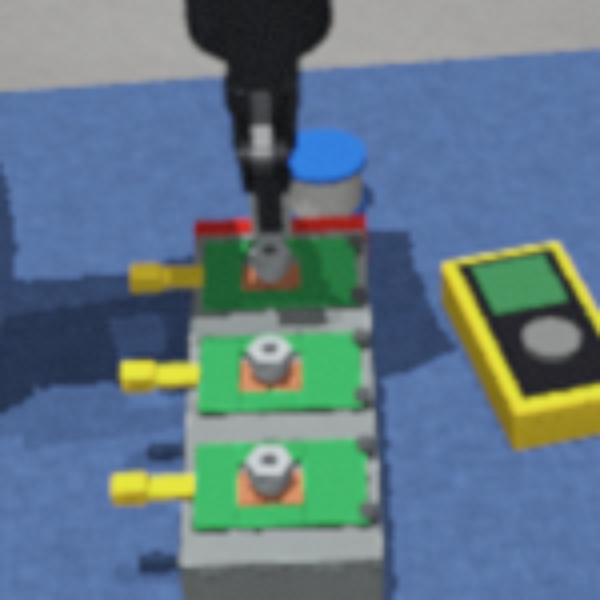

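```bash
python3 -m crank '[[[0,0,-0.02,0,0,0,255],[0,0,-0.036,0,0,0,255],[0,0,-0.036,0,0,0,255],[0,0,-0.036,0,0,0,255]]]'; python3 -m crank '[[[0,0,-0.004,0,0,0,255],[0,0,-0.008,0,0,0,255],[0,0,-0.008,0,0,0,255]]]'
```

```text
time: 3.18
ee_pos: [0.5713, 0.1847, 0.0899]
orientation: [[-0.997, 0.08, -0.001], [0.08, 0.997, -0.0], [0.001, -0.0, -1.0]]
wrist_force: [0.1, -0.5, 0.2]
opening: -0.0003
time: 3.43
ee_pos: [0.5715, 0.1847, 0.0882]
orientation: [[-0.997, 0.08, -0.0], [0.08, 0.997, -0.0], [0.0, -0.0, -1.0]]
wrist_force: [0.5, 0.4, -0.1]
opening: 0.0001
```

```bash
for i in 1 2; do python3 -m crank '[[[0,0,-0.004,0,0,0,255],[0,0,-0.004,0,0,0,255]]]' | grep -E "ee_pos|force"; done
```

```text
ee_pos: [0.5716, 0.1848, 0.0877]
wrist_force: [-0.7, -0.4, 3.0]
ee_pos: [0.5716, 0.1848, 0.0876]
wrist_force: [-4.7, -0.4, 10.4]
```

```bash
python3 -m crank '[[[0,0,0,0,0,0,255],[0,0,0,0,0,0,255]]]' | grep -E "ee_pos|force"; python3 -m crank '[[[0,0,0.05,0,0,0,255],[-0.01,-0.12,0.08,0,0,0,255],[-0.02,-0.24,0.08,0,0,0,255],[-0.028,-0.338,0.07,0,0,0,255],[-0.028,-0.338,0.03,0,0,0,255],[-0.028,-0.338,0.016,0,0,0,255],[-0.028,-0.338,0.016,0,0,0,255],[-0.028,-0.338,0.016,0,0,0,255],[-0.028,-0.338,0.016,0,0,0,255],[-0.028,-0.338,0.016,0,0,0,255]]]'
```

```text
ee_pos: [0.5716, 0.1848, 0.0876]
wrist_force: [-3.7, -0.7, 10.5]
time: 4.77
ee_pos: [0.5646, 0.101, 0.0905]
orientation: [[-0.997, 0.079, 0.001], [0.079, 0.997, 0.0], [-0.001, 0.0, -1.0]]
wrist_force: [0.0, -0.7, 0.3]
opening: 0.0001
```

```bash
python3 -m crank '[[[0,0,-0.008,0,0,0,255],[0,0,-0.008,0,0,0,255],[0,0,-0.008,0,0,0,255]]]' | grep -E "ee_pos|force"; python3 -m crank '[[[0,0,-0.004,0,0,0,255],[0,0,-0.004,0,0,0,255]]]' | grep -E "ee_pos|force"; python3 -m crank '[[[0,0,-0.004,0,0,0,255],[0,0,-0.004,0,0,0,255]]]' | grep -E "ee_pos|force"
```

```text
ee_pos: [0.5644, 0.1004, 0.0883]
wrist_force: [-0.2, 0.7, 0.4]
ee_pos: [0.5645, 0.1003, 0.0874]
wrist_force: [-0.3, 0.1, 1.1]
ee_pos: [0.5645, 0.1003, 0.0863]
wrist_force: [-0.2, 0.6, 1.6]
```

```bash
python3 -m crank '[[[0,0,-0.004,0,0,0,255],[0,0,-0.004,0,0,0,255]]]' | grep -E "ee_pos|force"; python3 -m crank '[[[0,0,-0.004,0,0,0,255],[0,0,-0.004,0,0,0,255]]]' | grep -E "ee_pos|force"; python3 -m crank '[[[0,0,-0.004,0,0,0,255],[0,0,-0.004,0,0,0,255]]]' | grep -E "ee_pos|force"
```

```text
ee_pos: [0.5645, 0.1003, 0.0853]
wrist_force: [0.4, 1.3, 0.5]
ee_pos: [0.5645, 0.1003, 0.0842]
wrist_force: [0.6, 0.5, 0.1]
ee_pos: [0.5645, 0.1002, 0.0832]
wrist_force: [0.2, 1.7, 0.3]
```

```bash
python3 - <<'E'
from h import *
c=camera("wrist");a=cv2.resize(c["color"][200:400,220:440,::-1],None,fx=3,fy=3)
c=camera("side");b=cv2.resize(c["color"][140:290,230:380,::-1],None,fx=4,fy=4)
cv2.imwrite("pics/w3.png",a);cv2.imwrite("pics/s3.png",b)
c=camera("scene");cv2.imwrite("pics/c3.png",cv2.resize(c["color"][150:290,240:420,::-1],None,fx=4,fy=4,interpolation=2))
E
```

```text
(no output)
```

View pics/w3.png

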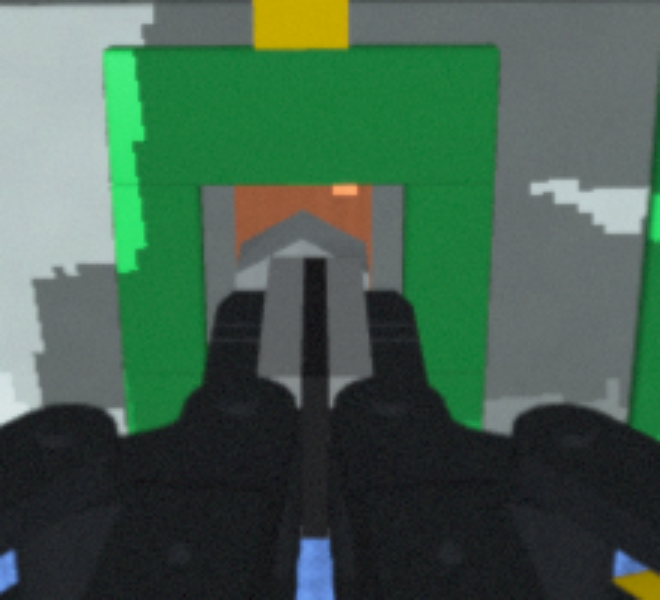

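View pics/s3.png

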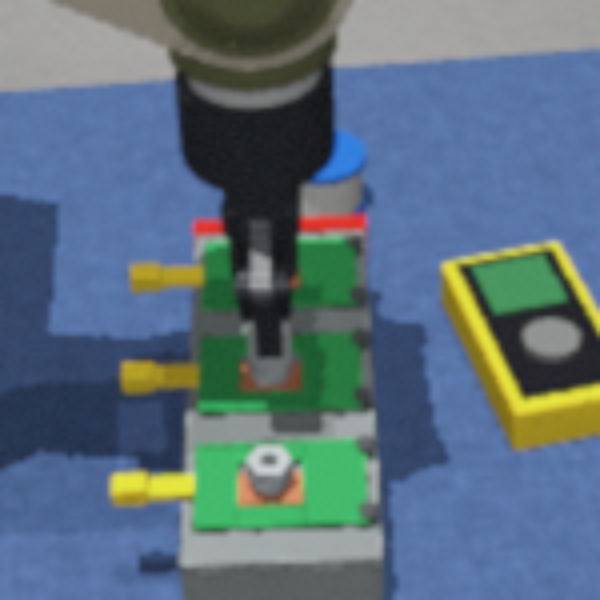

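View pics/c3.png

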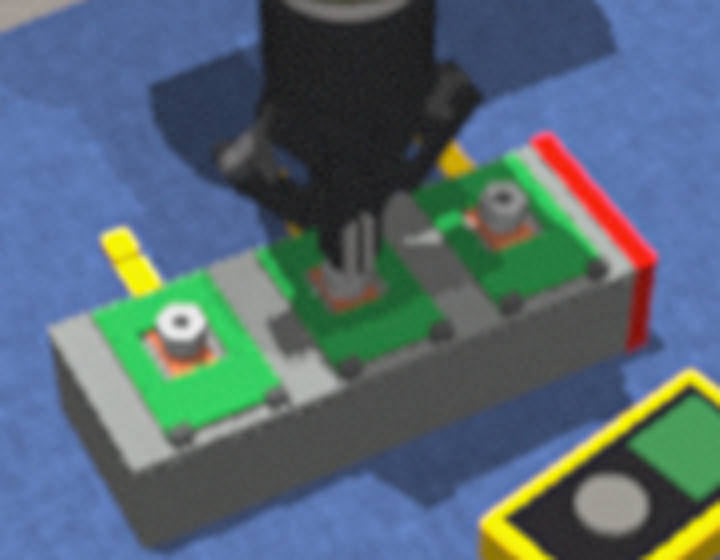

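```bash
python3 -m crank '[[[0,0,-0.004,0,0,0,255],[0,0,-0.008,0,0,0,255],[0,0,-0.008,0,0,0,255]]]' | grep -E "ee_pos|force"; python3 -m crank '[[[0,0,-0.004,0,0,0,255],[0,0,-0.004,0,0,0,255]]]' | grep -E "ee_pos|force"
```

```text
ee_pos: [0.5645, 0.1002, 0.0812]
wrist_force: [0.5, 0.4, -0.3]
ee_pos: [0.5645, 0.1002, 0.081]
wrist_force: [-2.6, 0.1, 7.2]
```

```bash
python3 -m crank '[[[0,0,-0.004,0,0,0,255],[0,0,-0.004,0,0,0,255]]]' | grep -E "ee_pos|force"
```

```text
ee_pos: [0.5646, 0.1002, 0.0809]
wrist_force: [-5.4, -1.0, 15.9]
```

```bash
python3 -m crank '[[[0,0,0.05,0,0,0,255],[0,0,0.1,0,0,0,255],[-0.01,-0.12,0.11,0,0,0,255],[-0.02,-0.24,0.11,0,0,0,255],[-0.026,-0.339,0.1,0,0,0,255],[-0.026,-0.339,0.06,0,0,0,255],[-0.026,-0.339,0.046,0,0,0,255],[-0.026,-0.339,0.046,0,0,0,255],[-0.026,-0.339,0.046,0,0,0,255],[-0.026,-0.339,0.046,0,0,0,255],[-0.026,-0.339,0.046,0,0,0,255]]]'|grep -E "ee_pos|force"; python3 -m crank '[[[0,0,-0.008,0,0,0,255],[0,0,-0.008,0,0,0,255],[0,0,-0.008,0,0,0,255]]]' | grep -E "ee_pos|force"; python3 -m crank '[[[0,0,-0.004,0,0,0,255],[0,0,-0.004,0,0,0,255]]]' | grep -E "ee_pos|force"
```

```text
ee_pos: [0.5581, 0.0163, 0.0911]
wrist_force: [-0.6, -0.2, -0.4]
ee_pos: [0.5579, 0.0157, 0.0888]
wrist_force: [0.0, 0.3, -0.2]
ee_pos: [0.558, 0.0155, 0.0878]
wrist_force: [0.6, 0.0, 0.2]
```

```bash
python3 -m crank '[[[0,0,-0.004,0,0,0,255],[0,0,-0.004,0,0,0,255]]]' | grep -E "ee_pos|force"
```

```text
ee_pos: [0.5581, 0.0155, 0.0876]
wrist_force: [-2.5, 0.4, 7.9]
```

```bash
python3 -m crank '[[[0,0,0,0,0,0,255],[0,0,0.08,0,0,0,255],[0,0,0.16,0,0,0,255],[-0.06,0.09,0.22,0,0,0,120],[-0.12,0.18,0.25,0,0,0,120],[-0.18,0.27,0.25,0,0,0,120],[-0.252,0.361,0.25,0,0,0,120],[-0.252,0.361,0.25,0,0,0,120],[-0.252,0.361,0.25,0,0,0,120],[-0.252,0.361,0.25,0,0,0,120],[-0.252,0.361,0.25,0,0,0,120],[-0.252,0.361,0.25,0,0,0,120],[-0.252,0.361,0.25,0,0,0,120],[-0.252,0.361,0.25,0,0,0,120]]]'
python3 - <<'E'
from h import *
s=state();print(s["ee_pos"],s["orientation"][:,2])
c=camera("wrist");cv2.imwrite("pics/w4.png",cv2.resize(c["color"][170:440,150:500,::-1],None,fx=2.2,fy=2.2,interpolation=2))
c=camera("scene");cv2.imwrite("pics/c4.png",cv2.resize(c["color"][150:290,240:420,::-1],None,fx=4,fy=4,interpolation=2))
c=camera("side");cv2.imwrite("pics/s4.png",cv2.resize(c["color"][140:290,230:380,::-1],None,fx=4,fy=4,interpolation=2))
E
```

```text
time: 9.25
ee_pos: [0.4952, 0.1053, 0.1492]
orientation: [[-0.997, 0.081, -0.0], [0.081, 0.997, -0.0], [0.0, -0.0, -1.0]]
wrist_force: [-0.2, 0.1, -0.0]
opening: 0.0455
[0.49524499 0.10531308 0.14918955] [-1.35674297e-04 -2.43750223e-05 -9.99999990e-01]
```

View pics/w4.png

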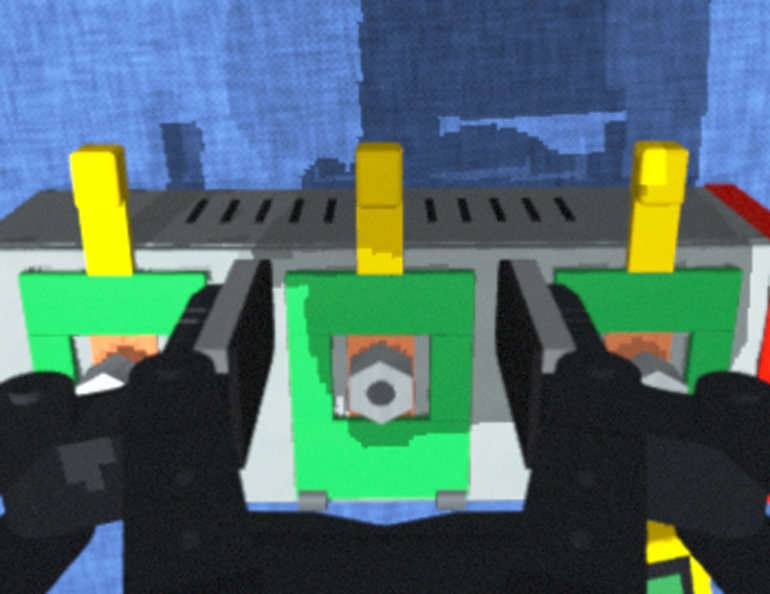

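View pics/c4.png

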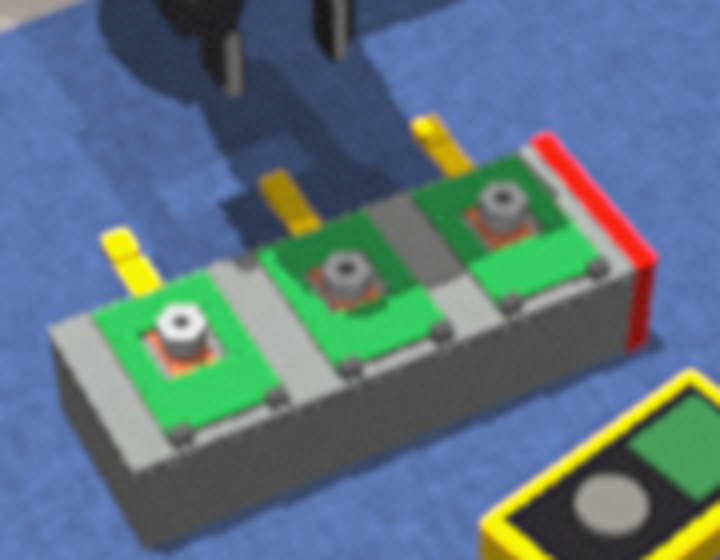

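View pics/s4.png

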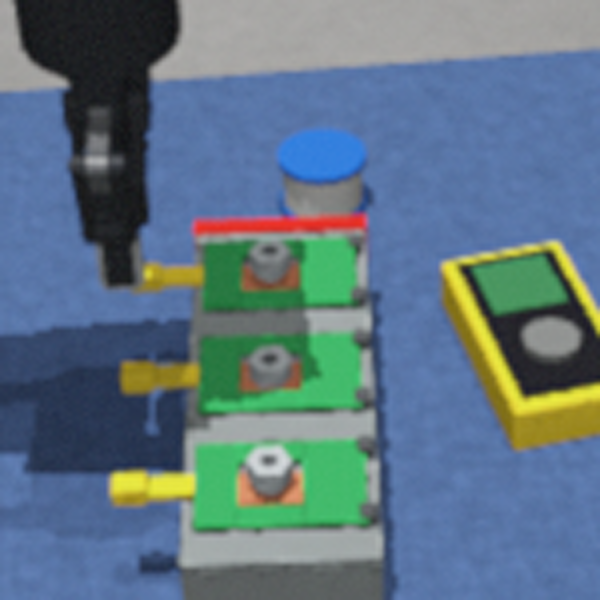

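```bash
python3 - <<'E'
from h import *
s=state();c=camera("wrist");S=camera("scene")
for n,p in(("back",(379.5,206)),("front",(380,143))):
    p=(p[0]/2.2+150,p[1]/2.2+170);o,d=rays(c,p,s);print(n,p,atz(o,d[0],.0695).round(4),atz(o,d[0],.0575).round(4))
# two-view: back edge from w1 and now
o1,d1=rays(c,(379.5/2.2+150,206/2.2+170),s)
s0=dict(ee_pos=np.array([.47996,.10000,.23933]),orientation=np.array([[-.99656,.08289,0],[.08289,.99656,0],[0,0,-1.]]))
o0,d0=rays(c,(330.4,244.4),s0);print(tri([(o1,d1[0]),(o0,d0[0])]))
# head middle now, scene & wrist
o2,d2=rays(c,(380/2.2+150,392/2.2+170),s);o3,d3=rays(S,(346/4+240,269/4+150));print(tri([(o2,d2[0]),(o3,d3[0])]))
E
```

```text
back (322.5, 263.6363636363636) [0.5028 0.1051 0.0695] [0.5072 0.1047 0.0575]
front (322.72727272727275, 235.0) [0.4833 0.1069 0.0695] [0.4867 0.1066 0.0575]
(array([0.50328057, 0.10503808, 0.06815862]), [np.float64(0.051401426828744594), np.float64(0.051401426828773765)])
(array([0.56442202, 0.0995804 , 0.07275594]), [np.float64(0.6512767342117759), np.float64(0.6512767342118021)])
```

```bash
python3 -m crank '[[[-0.004,0.002,-0.12,0,0,0,120],[-0.004,0.002,-0.24,0,0,0,120],[-0.004,0.002,-0.32,0,0,0,120],[-0.004,0.002,-0.377,0,0,0,120],[-0.004,0.002,-0.377,0,0,0,120],[-0.004,0.002,-0.377,0,0,0,120],[-0.004,0.002,-0.377,0,0,0,120]]]'
python3 - <<'E'
from h import *
c=camera("wrist");cv2.imwrite("pics/w5.png",cv2.resize(c["color"][170:440,150:500,::-1],None,fx=2.2,fy=2.2,interpolation=2))
c=camera("side");cv2.imwrite("pics/s5.png",cv2.resize(c["color"][140:290,230:380,::-1],None,fx=4,fy=4,interpolation=2))
E
```

```text
time: 10.08
ee_pos: [0.4946, 0.1063, 0.056]
orientation: [[-0.997, 0.08, 0.002], [0.08, 0.997, -0.0], [-0.002, 0.0, -1.0]]
wrist_force: [0.1, 0.9, 0.7]
opening: 0.0452
```

View pics/w5.png

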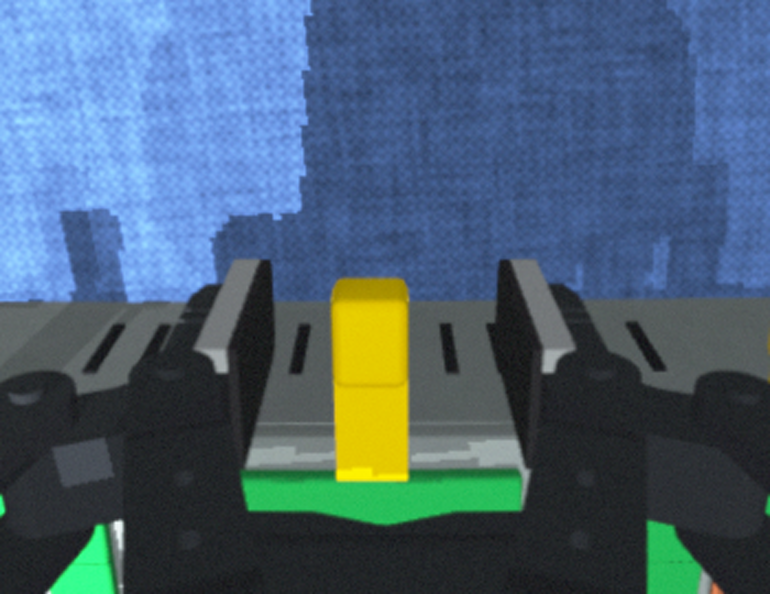

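View pics/s5.png

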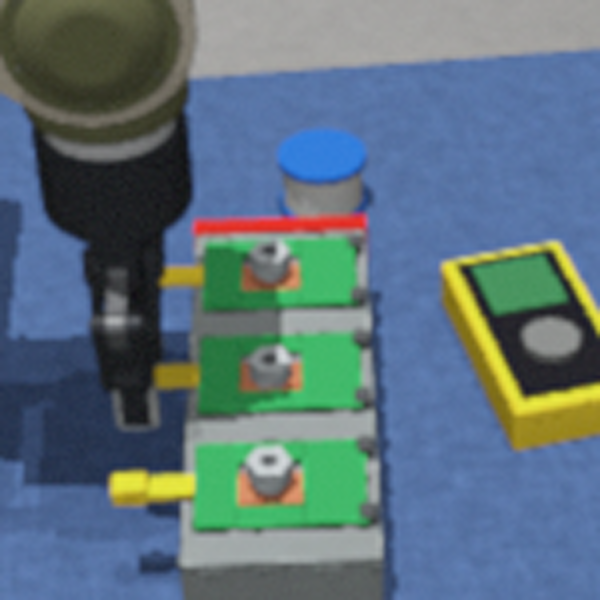

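```bash
python3 -m crank '[[[0,-0.009,0,0,0,0,120],[0,-0.009,0,0,0,0,180],[0,-0.009,0,0,0,0,230],[0,-0.009,0,0,0,0,255],[0,-0.009,0,0,0,0,255],[0,-0.009,0,0,0,0,255],[0,-0.009,0,0,0,0,255],[0,-0.009,0,0,0,0,255]]]'
```

```text
time: 10.85
ee_pos: [0.4941, 0.1038, 0.0551]
orientation: [[-0.997, 0.08, 0.0], [0.08, 0.997, -0.0], [-0.0, -0.0, -1.0]]
wrist_force: [1.0, -4.4, 0.5]
opening: 0.0123
```

```bash
python3 -m crank '[[[0.001,-0.002,0.031,0,0,0,255],[0.004,-0.002,0.062,0,0,0,255],[0.009,-0.003,0.092,0,0,0,255],[0.016,-0.003,0.122,0,0,0,255],[0.025,-0.004,0.152,0,0,0,255],[0.036,-0.005,0.181,0,0,0,255],[0.036,-0.005,0.181,0,0,0,255],[0.036,-0.005,0.181,0,0,0,255]]]'
python3 - <<'E'
from h import *
c=camera("side");cv2.imwrite("pics/s6.png",cv2.resize(c["color"][140:290,230:380,::-1],None,fx=4,fy=4,interpolation=2))
E
```

```text
time: 11.52
ee_pos: [0.5032, 0.1029, 0.1007]
orientation: [[-0.997, 0.08, 0.001], [0.08, 0.997, 0.0], [-0.001, 0.0, -1.0]]
wrist_force: [3.6, 1.1, -3.9]
opening: 0.0128
```

View pics/s6.png

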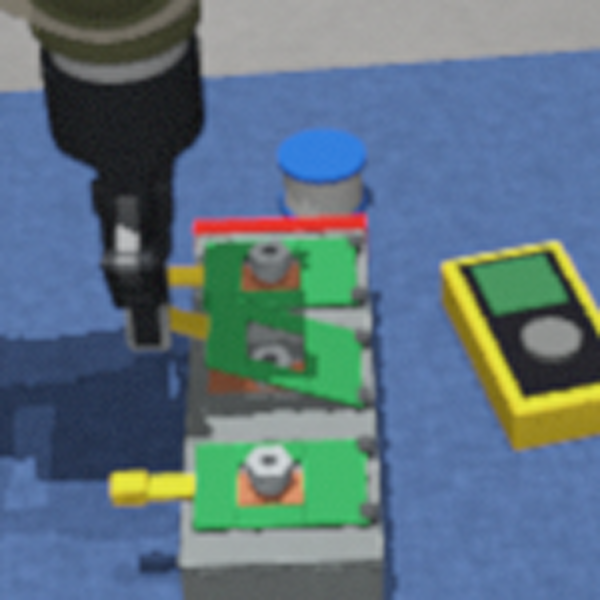

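```bash
python3 -m crank '[[[0.013,-0.001,0.028,0,0,0,255],[0.027,-0.002,0.055,0,0,0,255],[0.0435,-0.003,0.081,0,0,0,255],[0.061,-0.004,0.106,0,0,0,255],[0.081,-0.005,0.13,0,0,0,255],[0.102,-0.006,0.153,0,0,0,255],[0.102,-0.006,0.153,0,0,0,255],[0.102,-0.006,0.153,0,0,0,255],[0.102,-0.006,0.153,0,0,0,255],[0.102,-0.006,0.153,0,0,0,255],[0.102,-0.006,0.153,0,0,0,255]]]'
python3 - <<'E'
from h import *
c=camera("side");cv2.imwrite("pics/s7.png",cv2.resize(c["color"][140:290,230:380,::-1],None,fx=4,fy=4,interpolation=2))
c=camera("wrist");cv2.imwrite("pics/w7.png",cv2.resize(c["color"][170:440,150:500,::-1],None,fx=2.2,fy=2.2,interpolation=2))
c=camera("scene");cv2.imwrite("pics/c7.png",cv2.resize(c["color"][130:320,180:450,::-1],None,fx=2.8,fy=2.8,interpolation=2))
E
```

```text
time: 12.48
ee_pos: [0.5285, 0.1011, 0.1386]
orientation: [[-0.997, 0.08, 0.0], [0.08, 0.997, -0.0], [-0.0, -0.0, -1.0]]
wrist_force: [0.9, -1.2, -2.9]
opening: 0.0123
```

View pics/s7.png

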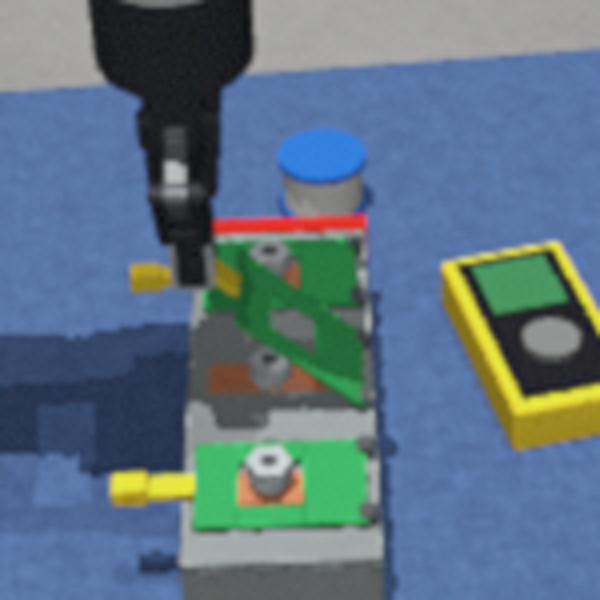

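View pics/w7.png

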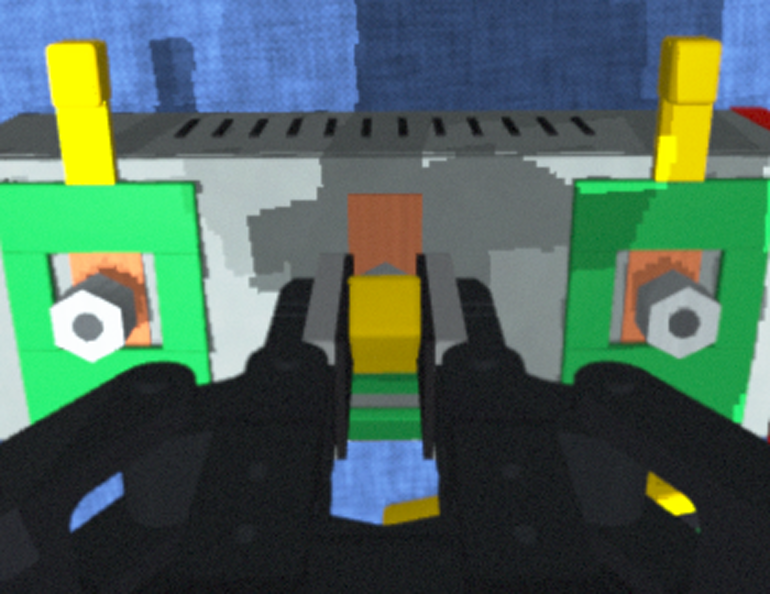

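View pics/c7.png

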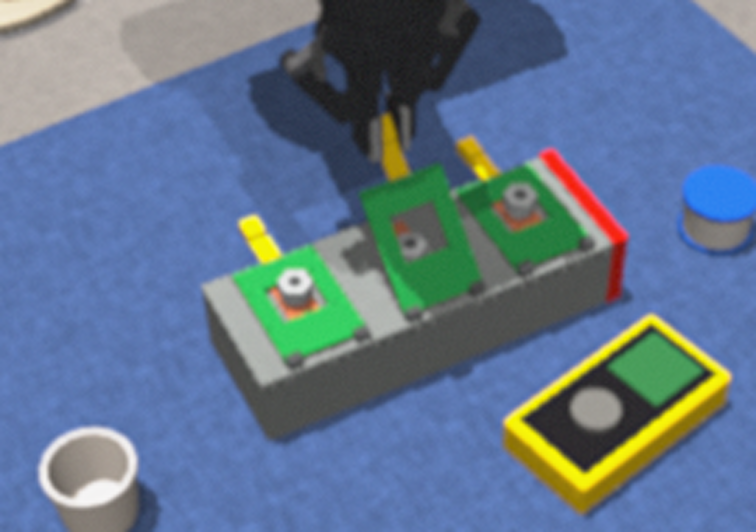

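```bash
python3 - <<'E'
from rig import *
s=state();print(s["ee_pos"],s["opening"],s["wrist_force"],s["time"]);print(finish_job())
E
```

```text
[0.52846946 0.10113552 0.13863198] 0.012568282266149089 [ 1.29635679 -2.22689034 -2.9978936 ] 12.6333
the job is handed in; nothing more can be done
None
```

I tapped the bolts in order, left, middle, right. The middle one is the loose bolt, and I handed the job in with its cap held open at about 45°. The run took 12.6 s.

- **Left bolt:** it held at about 10.5 N with no sinking.
- **Middle bolt:** it sank about 6.6 mm to its stop by the arm's readings, with the push reaching 15.9 N there, above the 6 to 10 N guide. It stayed down: the cameras put its top at 73 mm, against 80 mm before.
- **Right bolt:** it held at about 8 N with no sinking.
- **Middle cap:** I pinched its yellow tab by the two sides and swung it about the hinge. The arm rose 83.5 mm and moved back 34.4 mm, which works out to 45°. I took the angle from the arm's movement and did not measure it in a picture. The tab was still gripped when I handed in, with the fingers 12.6 mm apart. That is a little under the tab's 14 mm, a difference I did not explain.
- **Other objects:** the last pictures show the left and right caps shut. The reel, meter and cup look unmoved.

One check was off. In the close-up the tab lay about 2.6 mm to one side of my first estimate, so I shifted the gripper 2.2 mm before closing. While the loose bolt slid I read under 2 N where about 3 N was expected, but the pictures confirmed it had sunk.

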